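Shut the tool chest and hold its opened padlock ready

TASK

First push the tool chest's drop front up until it is fully shut. Then turn the dial of the combination padlock lying in its wooden rest until the pointer clicks in at the long mark on the shackle side, and pull the shackle out as far as it goes. Finish holding the open padlock in the gripper, clear of the bench and everything else, with the round end of its shackle within 10 cm of the two eyes on the shut chest, and leave the other things on the bench alone.

Things in the scene. Friction and masses are not known exactly. Their poses are not given: they have to be found in the camera images.
- chest: Wooden drop-front tool chest fixed to the bench, 180 (x) x 260 (y) x 110 (z) mm; origin at the centre of its underside; its open front looks along its own -x, towards the robot. Carcass front face at x = -90 mm; the shut front adds 13 mm, so its outer face stands at x = -103 mm.
- chest_eye (a point): Middle of the pair of small steel staple eyes that stand side by side on the chest's top front edge when the front is shut, 14 mm above the chest's top (124 mm above the bench). The eyes (one on the carcass, one on the front) are 34 mm wide, reach 27 mm above the top, and stand in the middle of the chest's width.
- front (a joint): Opening angle of the drop front (rad): 0 = shut, upright against the chest; it starts leaning out towards the robot at 0.5 to 0.9. Panel 12 thick x 260 wide x 107 mm high, hinged along its lower edge, 3 mm above the bench and 97 mm in front of the chest's origin. A stiff hinge keeps it where it is left: pushing it at the upper edge takes 3 to 7 N. At 0 it meets a rigid stop.
- front_edge (a point): Middle of the drop front's upper edge, at half its thickness; one eye stands on it, rising 27 mm along the panel.
- rest: Wooden block fixed to the bench that the padlock lies in, 75 (x) x 81 (y) mm, with a shallow pocket: pocket floor 34 mm, rim 41 mm above the bench; origin at the centre of its underside. The padlock lifts straight up out of it.
- lock: Loose steel combination padlock, about 0.35 kg, lying on its back in the rest's pocket: body 60 (x) x 64 (y) x 26 (z) mm, origin at the centre of its back; z is up out of its dial face; its own +x points to the shackle. It has 1.5 mm of play in the pocket, whose 7 mm rim holds it back when the shackle is pulled.
- bow (a point): Middle of the round end of the shackle: an 8 mm steel bar running along the lock's y, straight for 30 mm there, 76 mm along the lock's +x from its origin when shut, 13 mm above its back (47 mm above the bench), free air below it. The two legs lie 25 mm either side (42 mm clear between them); between the rest's edge and the bar there are 34 mm of free room when shut. Moves with the shackle.
- shackle (a joint): How far the shackle is drawn out of the lock along the lock's +x (m): 0 = shut, 0.026 = fully open, at a rigid stop. When the dial is at its mark a pull of 3 to 4 N draws it out, and it stays where it is left; at any other dial position it is blocked.
- dial (a joint): Dial angle (rad), counter-clockwise positive seen from above; 0 = pointer at the long mark towards the shackle (lock's +x), where the lock can be opened (within about 0.15); it starts one to three clicks counter-clockwise of it (about 0.5 to 1.6) and turns between stops at -2.8 and 2.8. It clicks into rest every 30 degrees (12 clicks a turn, one of them at 0), needing up to about 0.1 N m, and drops into the nearest click when let go.
- dial_centre (a point): On the dial's axis, half way up its bar grip, 42 mm above the lock's back (76 mm above the bench). The bar grip is 14 mm wide, 37 mm long and 16 mm high (34 to 50 mm above the lock's back), standing on a round dial of 47 mm diameter and 8 mm height; its length lies along the pointer direction.
- dial_tip (a point): Pointed end of the dial's bar grip, at its top, 18 mm from the dial's axis: the pointer; the other end of the bar is square.
- hammer: Bystander: hammer lying on the bench.
- chisel: Bystander: hand tool with a wooden handle lying on the bench.
- tailboard: Bystander: small dovetailed board, 110 x 75 x 14 mm.
- plane: Bystander: wooden hand plane, 160 x 50 mm, 58 mm high.
- gauge: Bystander: wooden marking gauge, 170 mm long.
- jar: Bystander: glass jar, 72 mm diameter, 100 mm high.
- mallet: Bystander: wooden mallet, 60 mm high.
Not all that is in view belongs to the job. Leave any blue look-alike of the lock alone.

How it is judged:
By the outcome, as a careful person would: the job done as asked, in the order asked, and still so for the second after the job is handed in, while the arm keeps its last pose, push and grip.
It also fails if it takes over 67 s, if anything falls off the work surface, if the arm or the gripper's body presses on something with over 40 N, if the wrist force passes 120 N, or if a joint passes its speed limit or range.

ROBOT

A 7-joint arm with a two-finger parallel gripper is mounted at the origin on the work surface. World frame = base frame: x ahead of the robot, y to its left, z up, the work surface at z = 0. Lengths are in mm, angles in degrees, forces in N, time in s.
With the tool pointing down it reaches from about 400 to 875 mm from the base axis. Payload 6.5 kg.
Tool frame: the origin (TCP) lies at the very end of the fingers, on their centre line; the grasp point (between the pads) lies env.pinch_z behind it (env.pinch_z is the distance from the TCP to the grasp point, in mm); z points along the fingers, y is the line along which they close (so a half turn about z gives the same grasp; the last joint's range is limited). The gripper opens to 85 mm and grips with 20 to 120 N. Pads are 22 mm wide; open, the fingers measure 114 mm over their backs; the gripper's body (76 mm by 85 mm) begins 54 mm behind the grasp point. The pads swing forward as they close: fully open they stand 13 mm farther back than shut.
Start: joints at [71.952, 30.733, -0.252, 88.115, 0.149, 61.152, -4.079], TCP at [160.052, -629.979, 206.89] pointing down, gripper open.
Joint ranges: [-154.64, 154.64], [-21.42, 123.67], [-72.66, 72.17], [13.99, 137.28], [-74.86, 254.86], [10.95, 109.41], [-158.01, 158.01]. Speed limits (degrees/s): [136.94, 136.94, 180, 180, 180, 180, 180].

INTERFACE

Orientations are given as [roll, pitch, yaw] about the fixed x, y, z axes, in that order (R = Rz(yaw) Ry(pitch) Rx(roll)).
In Python, from plant import monitor, vision, env gives the robot as it stands.
- The arm moves only by the tool drive_tool, never from a script. Its argument "commands" is text: rows parted by semicolons, each of 5 numbers parted by spaces: the closure, from -1 (fully open) to 1 (shut), then the shift along the tool's x, y, z in cm, then the turn about the tool's z in degrees. In form: jaw dx dy dz roll; .... A call has 1 to 5 rows; each row is the pose to reach, as a shift and turn from the pose commanded when the call began, along the tool's axes at that moment; what a row does not reach only later rows make up. A row lasts 1/10 s, in which the tool goes at most 50 mm and 8.59 degrees, less where a joint would pass 70% of its speed; a pose out of reach is approached as far as the arm can. A call with a gripper value outside its range is refused whole. The fingers move at their own pace and stop on an object; "force" is the grip in N (left out, the last holds). Time passes only in rows, so rows that repeat a pose let the fingers close. It gives the time, the measured TCP pose, the force, the opening and the grip force at its end, in the units of the state.
- monitor.read_state(): the state, without advancing time (a new reading comes with each control period).
- vision.read_camera(name): name is "scene" or "top" or "wrist"; returns a dict with "pixels" (384x512x3 uint8, red, green, blue), "fx", "fy", "cx", "cy" (pixels), "pose" (4x4, takes a point from camera to world coordinates). Camera axes: x right, y down, z forward; pixel columns grow to the right and rows downward; lengths in mm; the calibration is good to about 2 mm. The wrist camera is an equidistant fisheye: a pixel r from the principal point sees the ray r / f radians off the axis. A picture is of the moment at which its call begins. There is no depth.
- env.job_done(): hands the job in; it is judged then, once.
The state is a dict: "t": time; "joints": joint angles; "qd": joint speeds; "joint_efforts": joint torques, N m; "eef_pos": TCP position; "eef_rot": TCP orientation; "ft_force": force on the tool from outside, world axes, zero at the start; "moment": the same for the moment, N m; "opening": finger opening in mm; "grasp_force": force on a finger pad.
Only numpy, scipy, OpenCV 4.12 (cv2) and the standard library are available. Lean on these libraries where they do the work, as an engineer would, in place of code of your own. Each camera call takes 0.05 s, during which the arm holds its last target. There are 200 camera calls.

## Working session

There is one attempt and no reset: what is moved stays moved. The work goes in short steps, Python scripts to look and compute and a tool call to move; the robot and the scene stay as the last step left them, time stands still between calls to the robot, and variables do not carry over. Pictures are saved under pics/ and viewed, at most 10 in all, crops included, and the job is handed in when it is done.

Besides the shell and the picture viewer there is one more tool, called after "Request:" as name(argument=value, ...), one argument or row to a line, values as JSON. drive_tool: Moves the arm, as the interface text tells. Its arguments: {"type":"object","properties":{"commands":{"type":"string"},"force":{"type":"number"}},"required":["commands"]}

```bash
mkdir -p pics; cat > h.py <<'E'
import numpy as np, cv2
from plant import monitor, vision, env
def snap(cam,name,crop=None,scale=1):
    c=vision.read_camera(cam); im=c['pixels']
    np.savez('pics/'+name+'.npz',**{k:c[k] for k in c})
    if crop: im=im[crop[1]:crop[3],crop[0]:crop[2]]
    im=cv2.resize(im,None,fx=scale,fy=scale,interpolation=cv2.INTER_CUBIC)
    cv2.imwrite('pics/'+name+'.png',im[:,:,::-1]); return c
def crop(name,out,c,scale):
    im=np.load('pics/'+name+'.npz')['pixels'][c[1]:c[3],c[0]:c[2]]
    cv2.imwrite('pics/'+out+'.png',cv2.resize(im,None,fx=scale,fy=scale,interpolation=cv2.INTER_CUBIC)[:,:,::-1])
def ray(name,u,v):
    c=np.load('pics/'+name+'.npz'); x=(u-c['cx'])/c['fx'];y=(v-c['cy'])/c['fy']
    if 'wrist' in name:
        r=np.hypot(x,y); d=np.array([x/r*np.sin(r),y/r*np.sin(r),np.cos(r)]) if r>0 else np.array([0,0,1.])
    else: d=np.array([x,y,1.])
    T=c['pose']; return T[:3,3],T[:3,:3]@d
def at(name,u,v,z):
    o,d=ray(name,u,v); return np.round((o+d*(z-o[2])/d[2]),1)
def proj(name,p):
    c=np.load('pics/'+name+'.npz');T=c['pose'];q=T[:3,:3].T@(np.array(p)-T[:3,3])
    if 'wrist' in name:
        r=np.hypot(q[0],q[1]);th=np.arctan2(r,q[2]);q=np.array([q[0]/r*th,q[1]/r*th,1])
    return round(float(c['fx']*q[0]/q[2]+c['cx']),1),round(float(c['fy']*q[1]/q[2]+c['cy']),1)
E
python3 - <<'E'
from h import *
a=snap('top','top',scale=1.56);b=snap('scene','scene',scale=1.56)
for c in(a,b): print(c['fx'],c['cx'],c['cy'],np.round(c['pose'],3).tolist())
print(monitor.read_state(),env.pinch_z)
E
```

```text
375.4159335582136 257.2485745488177 194.38832872724143 [[0.01, -0.992, 0.126, 381.802], [-1.0, -0.008, 0.016, -20.395], [-0.015, -0.126, -0.992, 1248.322], [0.0, 0.0, 0.0, 1.0]]
357.997029541136 254.25513346154887 190.31276603751374 [[0.885, 0.262, -0.385, 1043.971], [0.465, -0.473, 0.748, -983.129], [0.014, -0.841, -0.541, 809.996], [0.0, 0.0, 0.0, 1.0]]
{'t': 0.1, 'joints': array([71.95195554, 30.77446323, -0.25349637, 88.16481703,  0.1482144 ,
       61.15217815, -4.08062967]), 'qd': array([-0.01399878, -0.10741438,  0.01682184, -0.13485958, -0.05318989,
        0.01265835, -0.03796394]), 'joint_efforts': array([ 2.85089591e-03, -5.84559631e+01,  1.05209056e+00, -2.59771693e+01,
        1.26423145e-02,  4.58817085e-03, -3.12303484e-05]), 'eef_pos': array([ 159.88385383, -629.40042075,  206.08757879]), 'eef_rot': array([-1.79909101e+02,  6.48891964e-03,  1.42569391e+01]), 'ft_force': array([0.28624825, 0.17555904, 0.1405852 ]), 'moment': array([-5.63469515e-02,  5.65138169e-05,  6.95611104e-02]), 'grasp_force': 0.0, 'opening': 85.49871594421975} 18.700000000000003
```

View pics/top.png

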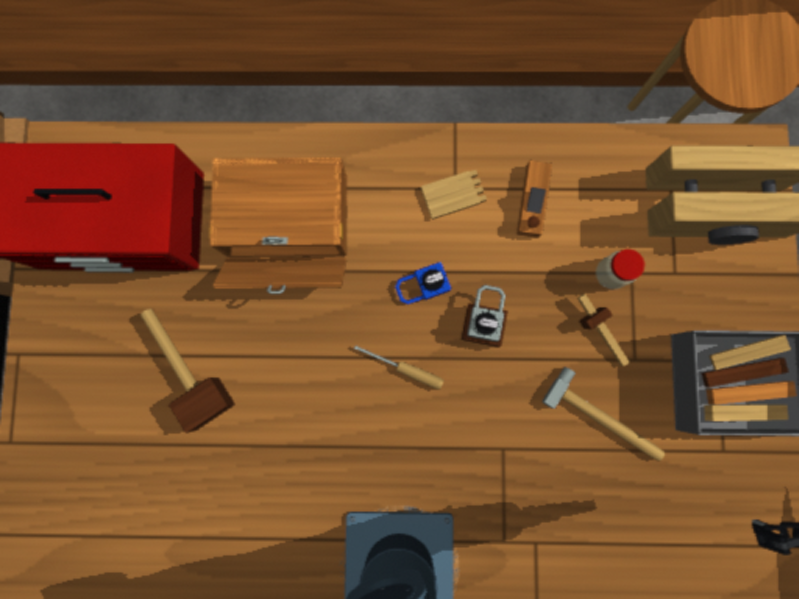

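View pics/scene.png

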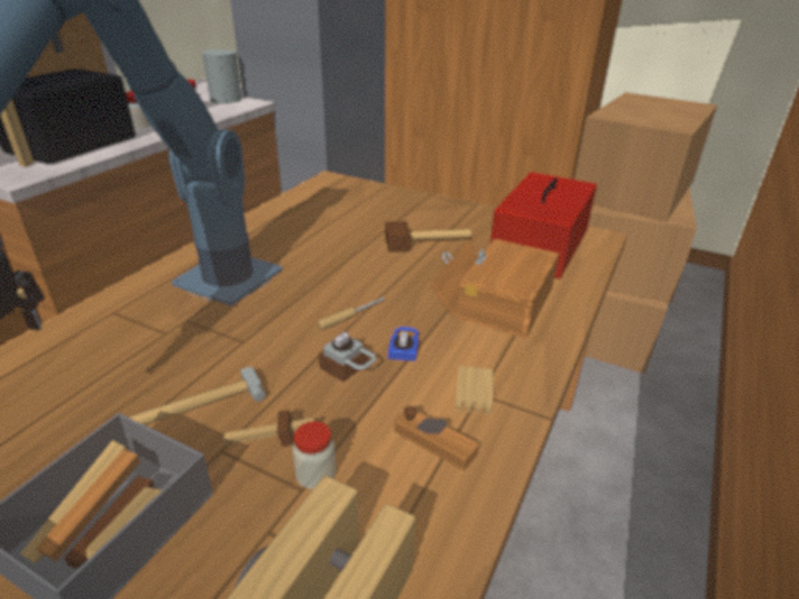

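The top view shows the chest (eye at about 273,240), its leaning front (eye at about 277,288), the steel lock (dial about 487,322; bow about 490,290) and a blue look-alike to its left (430,280). I'll enlarge the chest and lock side by side.

```bash
python3 - <<'E'
from h import *
im=np.load('pics/top.npz')['pixels']
a=cv2.resize(im[95:195,130:230],None,fx=4,fy=6,interpolation=cv2.INTER_CUBIC)
b=cv2.resize(im[175:225,285:335],None,fx=8,fy=12,interpolation=cv2.INTER_CUBIC)
cv2.imwrite('pics/c1.png',np.hstack([a,b])[:,:,::-1])
k=1.5605
print('eye c',at('top',273/k,240/k,124),'front eye tip',at('top',277/k,288/k,95))
print('top corners',at('top',211/k,248/k,110),at('top',343/k,253/k,110),at('top',214/k,158/k,110),at('top',341/k,158/k,110))
print('panel edge',at('top',214/k,286/k,90),at('top',345/k,286/k,90))
print('dial',at('top',487/k,322/k,80),'bow',at('top',490/k,289/k,47))
E
```

```text
eye c [648.7 251.4 124. ] front eye tip [557.6 246.8  95. ]
top corners [634.9 378.2 110. ] [626.5 114.5 110. ] [821.6 381.6 110. ] [822.7 123.  110. ]
panel edge [561.5 375.1  90. ] [563.5 111.4  90. ]
dial [ 494.4 -173.3   80. ] bow [ 566.2 -184.4   47. ]
```

View pics/c1.png

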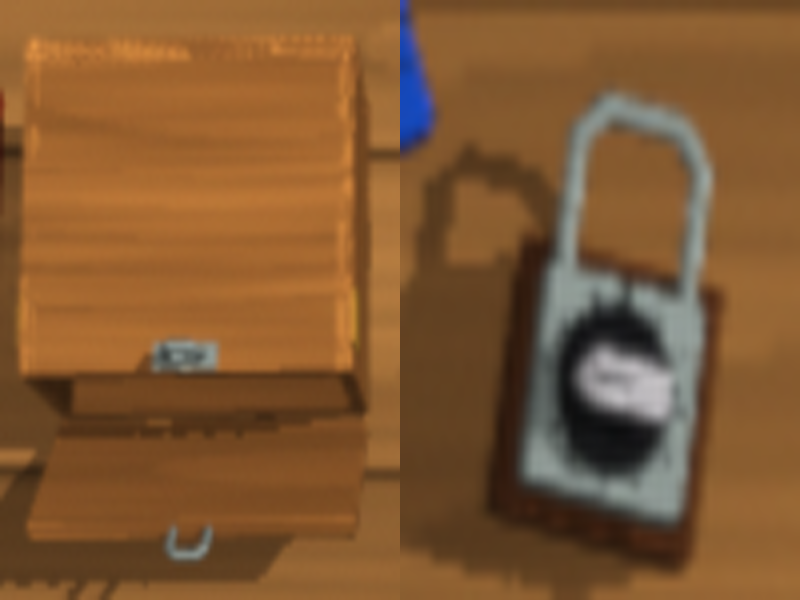

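The carcass eye is at about px (176,154), the front's eye at (177,185). The lock's bow is at (315.6,184) and its body centre at (311.6,207.6). The dial bar points left, so the pointer looks about 3 clicks CCW. Next I travel past the lock with a wrist look on the way.

```bash
cat >> h.py <<'E'
from scipy.spatial.transform import Rotation as Ro
def to(p,yaw=None):
    s=monitor.read_state();R=Ro.from_euler('xyz',s['eef_rot'],degrees=True).as_matrix()
    d=R.T@(np.array(p)-s['eef_pos'])/10
    y=None if yaw is None else round(float(-((yaw-s['eef_rot'][2]+180)%360-180)),1)
    print('pos',np.round(s['eef_pos'],1),np.round(s['eef_rot'],1),'F',np.round(s['ft_force'],1),'t',s['t'],'shift cm',np.round(d,2),'roll',y)
E
python3 - <<'E'
from h import *
print('eye',at('top',176.2,154.2,124),'bow',at('top',315.6,184,47),'body',at('top',311.6,207.6,60))
print('front L/R',at('top',135.5,157.2,110),at('top',218,157.2,110))
print([at('top',285+u/8,175+v/12,60) for u,v in((548,262),(702,295),(680,522),(522,485))])
for p in([480,-250,300],[520,190,250]): to(p,0)
E
```

```text
eye [647.4 247.5 124. ] bow [ 570.1 -189.6   47. ] body [ 492.3 -174.3   60. ]
front L/R [640.4 377.6 110. ] [642.1 120.5 110. ]
[array([ 527.7, -307.5,   60. ]), array([ 519.4, -368.1,   60. ]), array([ 459.4, -357.7,   60. ]), array([ 468.5, -295.9,   60. ])]
pos [ 159.9 -629.4  206.1] [-179.9    0.    14.3] F [0.3 0.2 0.1] t 0.1 shift cm [ 40.37 -28.9   -9.35] roll 14.3
pos [ 159.9 -629.4  206.1] [-179.9    0.    14.3] F [0.3 0.2 0.1] t 0.1 shift cm [ 55.08 -70.55  -4.29] roll 14.3
```

Request:
drive_tool(
  commands="1 40.4 -28.9 -9.4 14; 1 40.4 -28.9 -9.4 14; 1 40.4 -28.9 -9.4 14; 1 40.4 -28.9 -9.4 14; 1 40.4 -28.9 -9.4 14",
)

```text
t: 0.6
eef_pos: [319.3, -440.4, 253.5]
eef_rot: [-180.0, 0.0, 0.3]
ft_force: [0.3, -0.2, 0.4]
opening: 12.2
grasp_force: 0.0
```

Request:
drive_tool(
  commands="1 20.2 -17 -3 0; 1 20.2 -17 -3 0; 1 20.2 -17 -3 0; 1 20.2 -17 -3 0; 1 20.2 -17 -3 0",
)

```text
t: 1.1
eef_pos: [508.8, -279.9, 281.6]
eef_rot: [-180.0, 0.0, 0.3]
ft_force: [1.2, 0.4, -0.2]
opening: -0.2
grasp_force: 0.0
```

```bash
python3 - <<'E'
from h import *
c=snap('wrist','wrist1',scale=1.56)
print(c['fx'],c['cx'],c['cy'],np.round(c['pose'],3).tolist()); print(proj('wrist1',[493,-174,76]),proj('wrist1',[568,-187,47]))
to([520,190,250],0)
E
```

```text
297.3186396354542 251.54393128527306 193.5300659659033 [[0.004, -0.954, -0.299, 585.436], [-1.0, -0.004, -0.001, -279.879], [0.0, 0.299, -0.954, 448.707], [0.0, 0.0, 0.0, 1.0]]
(171.2, 175.8) (183.2, 117.3)
pos [ 516.6 -271.1  282.5] [-179.7   -0.3    0.9] F [5.8 5.2 1.1] t 1.15 shift cm [  1.04 -46.08   3.47] roll 0.9
```

View pics/wrist1.png

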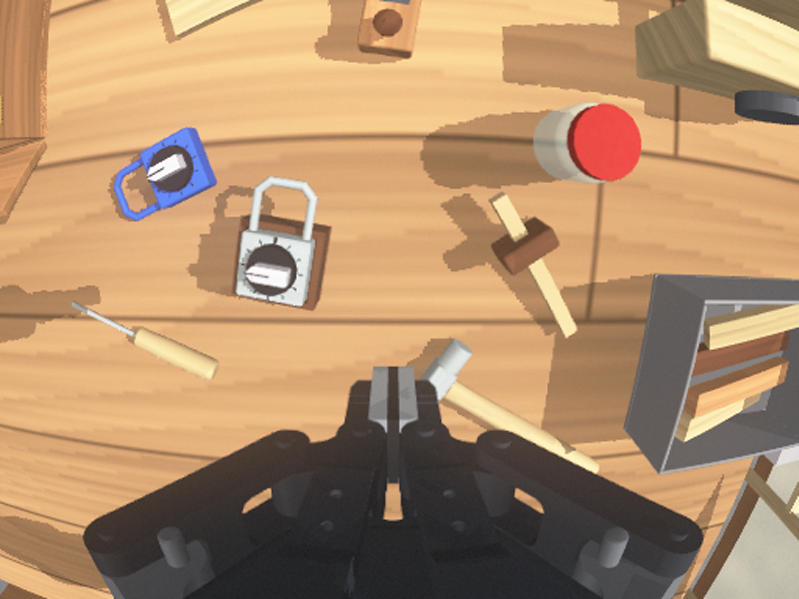

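The wrist view shows the steel lock with its bow at (287,183), dial bar from pointed end (244,273) to square end (291,277), so the pointer is on the left.

```bash
python3 - <<'E'
from h import *
k=1.5605
a=at('wrist1',244/k,273/k,84);b=at('wrist1',291/k,277/k,84);w=at('wrist1',287/k,182/k,47)
c=[at('wrist1',u/k,v/k,60) for u,v in((243,227),(315,237),(307,307),(238,295))]
m=sum(c)/4
print('tip',a,'sq',b,'mid',(a+b)/2,'ptr deg',np.degrees(np.arctan2(*(a-b)[1::-1])),'bow',w,'body',m,[x.tolist() for x in c])
d=w-m;print('yaw',np.degrees(np.arctan2(d[1],d[0])),np.hypot(*d[:2]))
e=c[0]-c[3]+c[1]-c[2];f=c[1]-c[0]+c[2]-c[3];print(np.degrees(np.arctan2(e[1],e[0])),np.degrees(np.arctan2(f[1],f[0]))+90)
E
```

```text
tip [ 496.2 -155.9   84. ] sq [ 492.5 -196.6   84. ] mid [ 494.35 -176.25   84.  ] ptr deg 84.80557109226521 bow [ 568.9 -188.    47. ] body [ 495.55 -177.     60.  ] [[531.8, -149.8, 60.0], [521.7, -213.9, 60.0], [458.8, -204.2, 60.0], [469.9, -140.1, 60.0]]
yaw -8.528855750631713 74.17022650632802
-8.835837741181438 -9.389832647116833
```

Request:
drive_tool(
  commands="1 1 -46 3.5 0; 1 1 -46 3.5 0; 1 1 -46 3.5 0; 1 1 -46 3.5 0; 1 1 -46 3.5 0",
)

```text
t: 1.65
eef_pos: [511.5, -30.6, 262.3]
eef_rot: [180.0, 0.0, 0.2]
ft_force: [1.1, -0.2, -0.3]
opening: 0.3
grasp_force: 0.0
```

Request:
drive_tool(
  commands="1 0 -22 10 0; 1 0 -22 10 0; 1 0 -22 10 0; 1 0 -22 10 0; 1 0 -22 10 0",
)

```text
t: 2.15
eef_pos: [510.1, 190.0, 161.3]
eef_rot: [-180.0, 0.1, 0.3]
ft_force: [0.7, -0.2, 0.3]
opening: 0.1
grasp_force: 0.0
```

Request:
drive_tool(
  commands="1 0 0 4.5 0; 1 0 0 9 0; 1 0 0 9 0",
)

```text
t: 2.45
eef_pos: [506.2, 185.6, 67.3]
eef_rot: [179.7, 0.6, 0.3]
ft_force: [-1.0, -0.0, 0.4]
opening: -0.0
grasp_force: 0.0
```

Request:
drive_tool(
  commands="1 3 0 0 0; 1 5 0 0 0; 1 6 0 0 0; 1 7 0 0 0; 1 7.5 0 0 0",
)

```text
t: 2.95
eef_pos: [586.8, 188.0, 73.5]
eef_rot: [-180.0, -0.0, 0.2]
ft_force: [0.2, -0.3, -0.1]
opening: 0.2
grasp_force: 0.0
```

Request:
drive_tool(
  commands="1 0.7 0 0 0; 1 1.4 0 0 0; 1 2 0 0 0; 1 2 0 0 0",
)

```text
t: 3.35
eef_pos: [606.9, 188.1, 72.6]
eef_rot: [-180.0, -0.0, 0.2]
ft_force: [0.3, -0.5, -0.1]
opening: -0.2
grasp_force: 0.0
```

Request:
drive_tool(
  commands="1 0.3 0 0 0; 1 0.6 0 0 0; 1 0.6 0 0 0",
)

```text
t: 3.65
eef_pos: [612.5, 188.2, 72.7]
eef_rot: [180.0, -0.0, 0.2]
ft_force: [-0.2, -0.1, 0.1]
opening: 0.2
grasp_force: 0.0
```

```bash
python3 - <<'E'
from h import *
snap('top','top2');snap('scene','scene2')
im=np.load('pics/top2.npz')['pixels'][90:200,130:240];im2=np.load('pics/scene2.npz')['pixels'][130:240,260:370]
cv2.imwrite('pics/c2.png',cv2.resize(np.hstack([im,im2]),None,fx=3.6,fy=3.6,interpolation=cv2.INTER_CUBIC)[:,:,::-1])
E
```

```text
(no output)
```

View pics/c2.png

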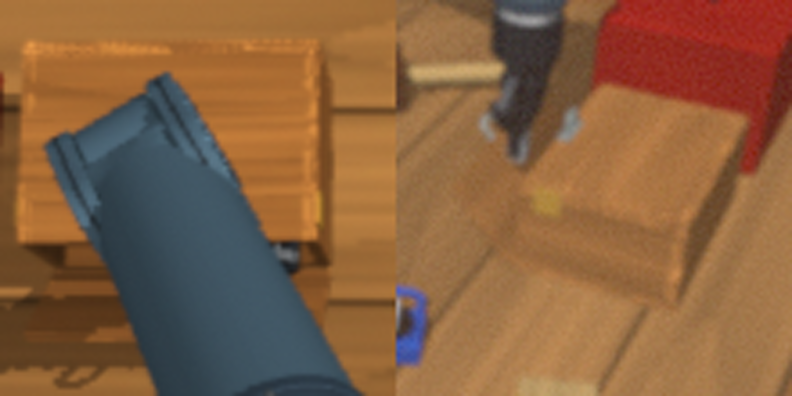

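The closed fingers passed over the panel's edge, which leans at about 0.9 with its edge near z = 70. They now stand between the front and the carcass. I'll back out over it and push lower.

Request:
drive_tool(
  commands="1 0 0 -4.5 0; 1 -3 1 -4.5 0; 1 -8 2 -4.5 0; 1 -13 2 -4.5 0; 1 -13 2 -4.5 0",
)

```text
t: 4.25
eef_pos: [473.1, 166.0, 116.0]
eef_rot: [179.8, 0.5, 0.5]
ft_force: [0.3, -0.3, 0.4]
opening: 0.3
grasp_force: 0.0
```

Request:
drive_tool(
  commands="1 0 0 4 0; 1 0 0 6.9 0; 1 0 0 6.9 0",
)

```text
t: 4.55
eef_pos: [479.5, 166.6, 45.9]
eef_rot: [179.9, 0.3, 0.3]
ft_force: [-0.5, -0.4, -0.4]
opening: -0.2
grasp_force: 0.0
```

Request:
drive_tool(
  commands="1 3 0 0 0; 1 5 0 0 0; 1 6 0 0 0; 1 7 0 0 0; 1 7 0 0 0",
)

```text
t: 5.05
eef_pos: [550.6, 168.1, 49.0]
eef_rot: [180.0, 0.2, 0.3]
ft_force: [-3.6, -1.7, 2.7]
opening: -0.0
grasp_force: 1.6
```

Contact (about -4 N in x). I keep pushing, rising with the edge.

Request:
drive_tool(
  commands="1 1 0 -0.3 0; 1 2 0 -0.8 0; 1 3 0 -1.3 0; 1 4 0 -1.8 0; 1 4 0 -1.8 0",
)

```text
t: 5.55
eef_pos: [592.9, 168.9, 67.6]
eef_rot: [-179.9, -0.1, 0.3]
ft_force: [-0.2, 1.0, -0.4]
opening: -0.4
grasp_force: 0.0
```

Request:
drive_tool(
  commands="1 0.6 0 -0.3 0; 1 1.2 0 -0.5 0; 1 1.8 0 -0.7 0; 1 1.8 0 -0.7 0",
)

```text
t: 5.95
eef_pos: [611.4, 167.9, 73.8]
eef_rot: [180.0, -0.1, 0.2]
ft_force: [-0.0, -0.3, 0.5]
opening: -0.3
grasp_force: 0.1
```

```bash
python3 - <<'E'
from h import *
snap('scene','scene3')
im=np.load('pics/scene3.npz')['pixels'][130:240,260:370]
cv2.imwrite('pics/c3.png',cv2.resize(im,None,fx=5,fy=5,interpolation=cv2.INTER_CUBIC)[:,:,::-1])
E
```

```text
(no output)
```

View pics/c3.png

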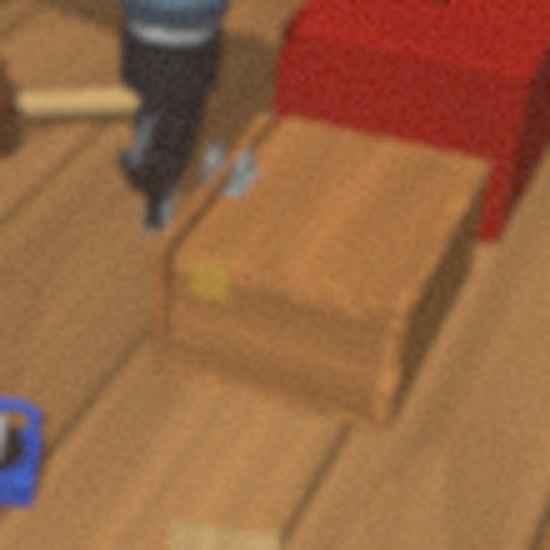

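The front is nearly shut, with a small gap still visible between the two eyes at (215,160) and (240,172). I push on to the stop.

Request:
drive_tool(
  commands="1 0.4 0 0 0; 1 0.8 0 0 0; 1 0.8 0 0 0",
)

```text
t: 6.3
eef_pos: [619.1, 168.3, 73.8]
eef_rot: [-180.0, -0.1, 0.2]
ft_force: [0.4, 0.6, -0.2]
opening: -0.0
grasp_force: 0.0
```

Request:
drive_tool(
  commands="1 0.4 0 0 0; 1 0.7 0 0 0; 1 0.7 0 0 0",
)

```text
t: 6.6
eef_pos: [619.6, 168.3, 73.3]
eef_rot: [179.9, 0.6, 0.3]
ft_force: [-18.1, -2.4, 14.3]
opening: 0.1
grasp_force: 9.3
```

The front is hard on its stop (18 N). I back off and head for the dial: yaw 81 at (494.5,-176.5).

Request:
drive_tool(
  commands="1 -4 0 0 0; 1 -8 0 -6 0; 1 -9 3 -9 -8; 0.5 -10 8 -9 -16; 0 -11 13 -9 -24",
)

```text
t: 7.1
eef_pos: [519.0, 46.5, 165.8]
eef_rot: [179.9, -0.3, 24.7]
ft_force: [1.3, -1.4, -0.9]
opening: 28.4
grasp_force: 0.0
```

```bash
python3 -c "
from h import *
to([494.5,-176.5,150],81)"
```

```text
pos [519.   46.5 165.8] [179.9  -0.3  24.7] F [ 1.3 -1.4 -0.9] t 7.1 shift cm [-11.55  19.23   1.56] roll -56.3
```

Request:
drive_tool(
  commands="0 -11.5 19.2 1 -8; 0 -11.5 19.2 1 -16; 0 -11.5 19.2 1 -24; 0 -11.5 19.2 1 -32; 0 -11.5 19.2 1 -40",
)

```text
t: 7.6
eef_pos: [491.2, -179.7, 153.6]
eef_rot: [179.9, 0.1, 64.4]
ft_force: [-0.1, -0.1, 0.8]
opening: 42.6
grasp_force: 0.0
```

Request:
drive_tool(
  commands="0 0 0 0 -8; 0 0 0 0 -16; 0 0 0 0 -16",
)

```text
t: 7.9
eef_pos: [491.9, -176.3, 153.5]
eef_rot: [179.9, -0.0, 80.2]
ft_force: [-0.2, -0.1, 0.4]
opening: 42.4
grasp_force: 0.0
```

```bash
python3 - <<'E'
from h import *
snap('wrist','wrist2',scale=1.56)
to([494.5,-176.5,70],81); print(proj('wrist2',[494.5,-176.5,84]),proj('wrist2',[568.5,-188,47]))
E
```

```text
pos [ 491.9 -175.9  153.6] [179.9  -0.   80. ] F [-1.1 -0.2  0.3] t 7.95 shift cm [-0.02  0.26  8.36] roll -1.0
(254.2, 195.6) (330.4, 182.7)
```

View pics/wrist2.png

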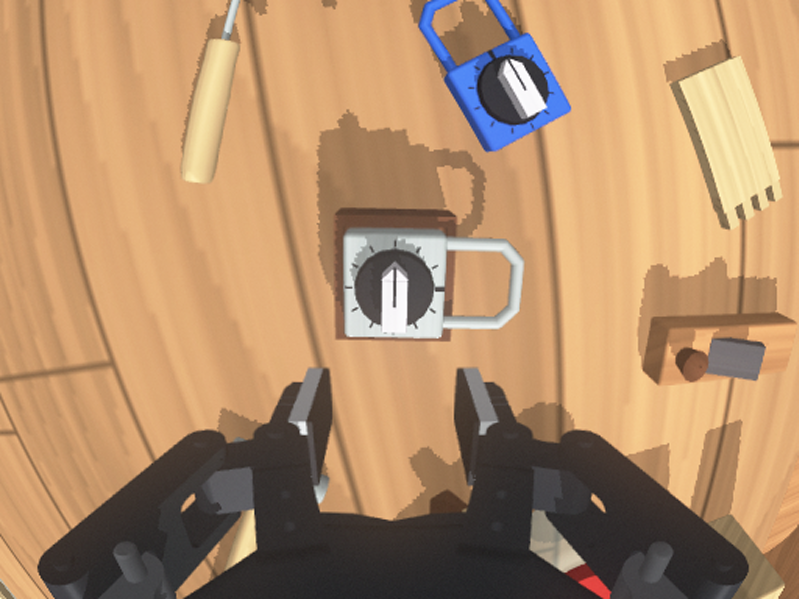

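The bar grip runs from (395,263) to (395,333), aligned with the open fingers. The long mark is at (440,288), exactly 3 clicks clockwise. I descend and grip.

Request:
drive_tool(
  commands="0 0 0.3 4 -1; 0 0.1 0.3 7 -1; 0 0.1 0.3 8.3 -1; 0 0.1 0.3 8.3 -1",
)

```text
t: 8.35
eef_pos: [493.6, -174.4, 69.2]
eef_rot: [-179.8, -0.0, 81.1]
ft_force: [-0.1, -0.1, 0.2]
opening: 42.4
grasp_force: 0.0
```

Request:
drive_tool(
  commands="1 0 0 0 0; 1 0 0 0 0; 1 0 0 0 0; 1 0 0 0 0; 1 0 0 0 0",
  force=25,
)

```text
t: 8.85
eef_pos: [494.8, -175.2, 70.9]
eef_rot: [180.0, 0.0, 81.2]
ft_force: [1.5, -0.3, -0.3]
opening: 0.1
grasp_force: 0.0
```

```bash
python3 - <<'E'
from h import *
a=snap('wrist','wrist3')['pixels'];b=snap('scene','scene4')['pixels'][180:265,180:290]
a=cv2.resize(a[100:384],(512,284));b=cv2.resize(b,(367,284),interpolation=cv2.INTER_CUBIC)
im=np.hstack([a,b]);cv2.imwrite('pics/c4.png',cv2.resize(im,None,fx=.91,fy=1.4)[:,:,::-1])
print(monitor.read_state()['opening'])
E
```

```text
0.20974565738870396
```

View pics/c4.png

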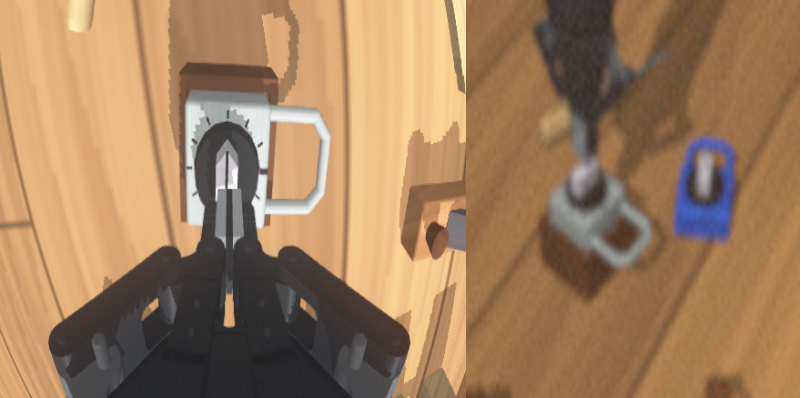

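```bash
python3 - <<'E'
from h import *
def v(p):
    u,w=proj('wrist3',p); return round(u*.91),round((w-100)*1.4)
s=monitor.read_state();print(s['eef_pos'])
for p in ([494.8,-175.2,70],[494.8,-175.2,84],[494.8,-175.2,88],[496,-158,84],[494.5,-176.5,68],[568.5,-188,47],[528,-149,60]): print(p,v(p))
E
```

```text
[ 494.65970549 -175.13166352   70.63798911]
[494.8, -175.2, 70] (228, 182)
[494.8, -175.2, 84] (228, 196)
[494.8, -175.2, 88] (228, 200)
[496, -158, 84] (226, 157)
[494.5, -176.5, 68] (228, 182)
[568.5, -188, 47] (323, 163)
[528, -149, 60] (271, 108)
```

```bash
python3 - <<'E'
from h import *
k=1.5605
def tri(obs):
    A=np.zeros((3,3));b=np.zeros(3)
    for n,u,v in obs:
        o,d=ray(n,u,v);d=d/np.linalg.norm(d);P=np.eye(3)-np.outer(d,d);A+=P;b+=P@o
    return np.round(np.linalg.solve(A,b),1)
t=[('wrist1',244/k,273/k),('wrist2',395/k,263/k),('wrist3',228/.91,100+140/1.4)]
print('tip',tri(t),tri(t[:2]),tri(t[1:]))
q=[('wrist1',291/k,277/k),('wrist2',395/k,333/k)];print('sq',tri(q))
b=[('wrist1',287/k,182/k),('wrist2',520/k,283/k),('wrist3',323/.91,100+163/1.4)];print('bow',tri(b))
o,d=ray('wrist3',228/.91,100+188/1.4)
for y in(-164,-175,-186):print('finger',o+d*(y-o[1])/d[1])
for n in('wrist2','wrist3'):print(np.round(np.load('pics/'+n+'.npz')['pose'],2).tolist())
E
```

```text
tip [ 496.8 -154.    79.3] [ 496.5 -154.6   81.1] [ 497.  -158.1   63.7]
sq [ 490.5 -194.9   76.5]
bow [ 569.7 -187.7   47. ]
finger [ 496.30710697 -164.          100.65514763]
finger [ 494.53448149 -175.           77.0313435 ]
finger [ 492.76185602 -186.           53.40753936]
[[0.99, -0.16, -0.05, 504.9], [-0.17, -0.94, -0.29, -101.36], [0.0, 0.3, -0.95, 320.68], [0.0, 0.0, 0.0, 1.0]]
[[0.99, -0.15, -0.04, 506.61], [-0.15, -0.94, -0.3, -100.05], [0.0, 0.3, -0.95, 238.0], [0.0, 0.0, 0.0, 1.0]]
```

```bash
python3 - <<'E'
from h import *
for n,T in (('wrist1',None),('wrist2',None),('wrist3',None)):
    c=np.load('pics/'+n+'.npz')['pose'];print(n,'cam',np.round(c[:3,3],1))
# tcp relative to camera constant: from wrist2/3 state
c=np.load('pics/wrist3.npz')['pose'];rel=c[:3,:3].T@(np.array([494.7,-175.1,70.6])-c[:3,3]);print('rel',rel)
c1=np.load('pics/wrist1.npz')['pose']
R=c1[:3,:3];tcp=R@rel+c1[:3,3];print('tcp at w1',tcp)
k=1.5605
for dx in(0,11):
  for dz in(0,10,20,30): u=proj('wrist1',tcp+[dx,0,dz]);print(dx,dz,round(u[0]*k),round(u[1]*k))
E
```

```text
wrist1 cam [ 585.4 -279.9  448.7]
wrist2 cam [ 504.9 -101.4  320.7]
wrist3 cam [ 506.6 -100.   238. ]
rel [ -0.42183444  22.46729114 182.46532354]
tcp at w1 [ 509.4843324  -279.76668569  281.28512154]
0 0 392 359
0 10 391 370
0 20 391 382
0 30 391 395
11 0 392 333
11 10 392 343
11 20 391 354
11 30 391 366
```

The fingers shut just above the bar, so the finger ends must sit higher than I assumed. I reopen a little and descend in small force-checked steps.

Request:
drive_tool(
  commands="0.3 0 0 0 0; 0.3 0 0 0 0; 0.3 0 0 0.2 0; 0.3 0 0 0.4 0; 0.3 0 0 0.4 0",
)

```text
t: 9.45
eef_pos: [494.2, -175.0, 66.0]
eef_rot: [-180.0, -0.0, 81.2]
ft_force: [0.8, -0.7, 0.4]
opening: 30.1
grasp_force: 0.0
```

Request:
drive_tool(
  commands="0.3 0 0 0.2 0; 0.3 0 0 0.4 0; 0.3 0 0 0.4 0",
)

```text
t: 9.75
eef_pos: [494.3, -175.0, 62.1]
eef_rot: [-180.0, -0.0, 81.2]
ft_force: [-0.1, 0.5, 0.1]
opening: 29.7
grasp_force: 0.0
```

Request:
drive_tool(
  commands="0.3 0 0 0.2 0; 0.3 0 0 0.4 0; 0.3 0 0 0.4 0",
)

```text
t: 10.05
eef_pos: [494.4, -175.0, 58.1]
eef_rot: [-180.0, -0.0, 81.2]
ft_force: [-0.3, 0.6, -0.5]
opening: 29.8
grasp_force: 0.0
```

Request:
drive_tool(
  commands="1 0 0 0 0; 1 0 0 0 0; 1 0 0 0 0; 1 0 0 0 0",
  force=25,
)

```text
t: 10.45
eef_pos: [494.2, -175.0, 58.4]
eef_rot: [-180.0, 0.0, 81.2]
ft_force: [-2.8, -0.0, 1.7]
opening: 12.2
grasp_force: 24.4
```

Gripped (12 mm, 24 N). Turn clockwise 90°.

Request:
drive_tool(
  commands="1 0 0 0 8; 1 0 0 0 16; 1 0 0 0 24; 1 0 0 0 32; 1 0 0 0 40",
  force=40,
)

```text
t: 10.95
eef_pos: [493.8, -174.3, 58.5]
eef_rot: [-179.9, 0.0, 40.9]
ft_force: [-4.5, 3.0, 5.5]
opening: 11.6
grasp_force: 39.5
```

Request:
drive_tool(
  commands="1 0 0 0 8; 1 0 0 0 16; 1 0 0 0 24; 1 0 0 0 32; 1 0 0 0 40",
)

```text
t: 11.45
eef_pos: [493.1, -173.3, 58.4]
eef_rot: [-179.9, 0.2, 0.9]
ft_force: [-5.2, 4.5, 5.8]
opening: 11.7
grasp_force: 39.8
```

Request:
drive_tool(
  commands="1 0 0 0 5; 1 0 0 0 10; 1 0 0 0 11; 1 0 0 0 11",
)

```text
t: 11.85
eef_pos: [492.9, -173.1, 58.3]
eef_rot: [-179.9, 0.2, -9.8]
ft_force: [-5.6, 5.4, 7.1]
opening: 11.1
grasp_force: 40.0
```

Request:
drive_tool(
  commands="0.3 0 0 0 0; 0.3 0 0 0 0; 0.3 0 0 -2 0; 0.3 0 0 -6 0; 1 0 0 -8 0",
)

```text
t: 12.35
eef_pos: [496.3, -175.8, 141.1]
eef_rot: [180.0, -0.2, -9.8]
ft_force: [1.0, -0.3, -0.5]
opening: 16.1
grasp_force: 0.0
```

```bash
python3 - <<'E'
from h import *
snap('wrist','wrist4')
im=np.load('pics/wrist4.npz')['pixels']
u,v=map(int,proj('wrist4',[494.5,-176,84]));print(u,v)
c=im[v-45:v+30,u-40:u+60]
cv2.imwrite('pics/c5.png',cv2.resize(im[60:330,110:420],None,fx=2.2,fy=2.2,interpolation=cv2.INTER_CUBIC)[:,:,::-1])
p=proj('wrist4',[494.5+53.6,-176-8.5,47]);print('hook px view',(p[0]-110)*2.2,(p[1]-60)*2.2)
to([494.5+53.6,-176-8.5,120],-9)
E
```

```text
251 203
hook px view 309.98 156.64
pos [ 498.  -176.3  143.4] [179.9  -0.5  -9.8] F [ 0.9 -0.7  1.8] t 12.4 shift cm [ 5.06 -0.05  2.38] roll -0.8
```

View pics/c5.png

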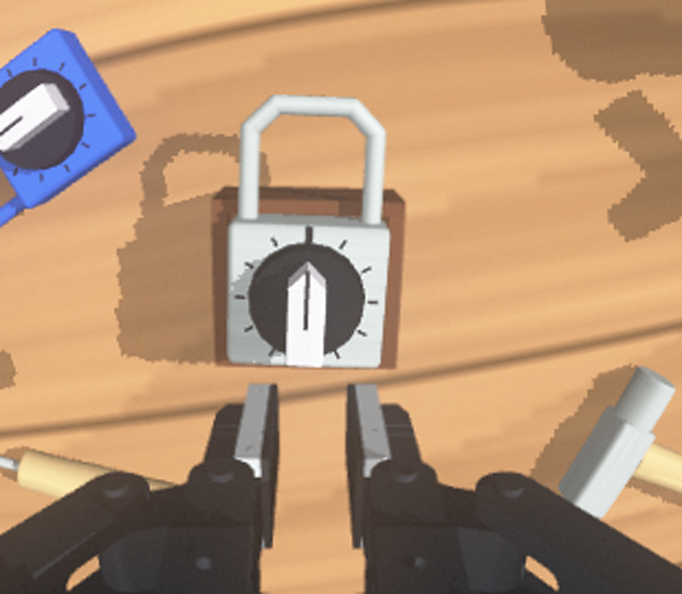

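The pointer (308,265) sits at the long mark (309,235). The shackle loop's free middle is near (311,155), matching my computed hook point. I lower the closed fingers into the loop.

Request:
drive_tool(
  commands="1 5 0 0 -0.8; 1 5 0 2 -0.8; 1 5 0 2 -0.8; 1 5 0 2 -0.8",
)

```text
t: 12.8
eef_pos: [543.0, -183.6, 118.0]
eef_rot: [180.0, 0.1, -9.0]
ft_force: [-0.2, -0.1, -0.6]
opening: 0.4
grasp_force: 0.0
```

```bash
python3 - <<'E'
from h import *
to([548.1,-184.5,20],-9)
E
```

```text
pos [ 543.  -183.6  118. ] [ 1.8e+02  1.0e-01 -9.0e+00] F [-0.2 -0.1 -0.6] t 12.8 shift cm [0.54 0.01 9.79] roll -0.0
```

Request:
drive_tool(
  commands="1 0.6 0 2.5 0; 1 0.6 0 5 0; 1 0.6 0 6.5 0; 1 0.6 0 6.5 0",
)

```text
t: 13.2
eef_pos: [547.9, -184.1, 52.0]
eef_rot: [-180.0, 0.2, -9.0]
ft_force: [-0.2, 0.6, -0.5]
opening: 0.2
grasp_force: 0.0
```

Request:
drive_tool(
  commands="1 0 0 1 0; 1 0 0 2 0; 1 0 0 3.2 0; 1 0 0 3.2 0",
)

```text
t: 13.6
eef_pos: [548.5, -184.1, 19.8]
eef_rot: [-180.0, 0.2, -9.0]
ft_force: [-0.5, 0.0, -0.6]
opening: 0.3
grasp_force: 0.0
```

Request:
drive_tool(
  commands="1 0.4 0 0 0; 1 0.8 0 0 0; 1 1.2 0 0 0; 1 1.6 0 0 0; 1 1.6 0 0 0",
)

```text
t: 14.1
eef_pos: [566.3, -187.1, 21.6]
eef_rot: [180.0, -0.0, -9.0]
ft_force: [-1.5, -0.1, 0.6]
opening: 0.1
grasp_force: 0.4
```

Request:
drive_tool(
  commands="1 0.4 0 0 0; 1 0.8 0 0 0; 1 1.2 0 0 0; 1 1.2 0 0 0",
)

```text
t: 14.5
eef_pos: [578.4, -188.9, 21.5]
eef_rot: [-180.0, -0.1, -9.0]
ft_force: [-0.8, -0.3, 0.4]
opening: -0.2
grasp_force: 0.4
```

Request:
drive_tool(
  commands="1 0.2 0 0 0; 1 0.4 0 0 0; 1 0.5 0 0 0; 1 0.5 0 0 0",
)

```text
t: 14.9
eef_pos: [581.3, -189.1, 21.0]
eef_rot: [-180.0, 0.1, -9.0]
ft_force: [-4.8, 1.3, 0.6]
opening: -0.0
grasp_force: 2.3
```

Request:
drive_tool(
  commands="1 0.2 0 0 0; 1 0.3 0 0 0; 1 0.3 0 0 0",
)

```text
t: 15.2
eef_pos: [581.4, -189.2, 20.0]
eef_rot: [-180.0, 0.4, -9.0]
ft_force: [-8.6, 2.7, -0.1]
opening: -0.2
grasp_force: 4.1
```

Request:
drive_tool(
  commands="1 0.2 0 0 0; 1 0.3 0 0 0; 1 0.3 0 0 0",
)

```text
t: 15.5
eef_pos: [581.6, -189.2, 19.0]
eef_rot: [-180.0, 0.8, -9.0]
ft_force: [-13.9, 3.3, 0.2]
opening: -0.1
grasp_force: 5.9
```

At the stop (14 N). Now back off, rise, and go above the body with the jaws at about 75 mm.

Request:
drive_tool(
  commands="1 -1.8 0 0 0; 1 -1.8 0 -4 0; 1 -1.8 0 -8.5 0; 0 -1.8 0 -10 0; -0.75 -5 0 -10 0",
)

```text
t: 16.0
eef_pos: [545.9, -183.6, 125.5]
eef_rot: [180.0, -0.8, -8.9]
ft_force: [0.5, 0.0, 0.6]
opening: 28.4
grasp_force: 0.0
```

```bash
python3 - <<'E'
from h import *
snap('wrist','wrist5')
to([495.3,-176.5,40],-9)
E
```

```text
pos [ 535.8 -182.6  122.5] [180.  -0.  -9.] F [-7.3  0.1 -1.6] t 16.05 shift cm [-4.1   0.03  8.25] roll -0.0
```

Request:
drive_tool(
  commands="-0.75 -3.6 0 0 0; -0.75 -3.6 0 0 0; -0.75 -3.6 0 2 0; -0.75 -3.6 0 2 0",
)

```text
t: 16.45
eef_pos: [502.7, -176.9, 100.0]
eef_rot: [-180.0, 0.1, -9.0]
ft_force: [-0.8, 0.3, 0.7]
opening: 74.6
grasp_force: 0.0
```

```bash
python3 - <<'E'
from h import *
to([495.3,-176.5,40],-9)
E
```

```text
pos [ 502.7 -176.9  100. ] [-1.8e+02  1.0e-01 -9.0e+00] F [-0.8  0.3  0.7] t 16.45 shift cm [-0.72  0.08  6.  ] roll 0.0
```

Request:
drive_tool(
  commands="-0.75 -0.7 0.1 3 0; -0.75 -0.7 0.1 6 0; -0.75 -0.7 0.1 6.5 0; -0.75 -0.7 0.1 6.5 0",
)

```text
t: 16.85
eef_pos: [496.4, -176.9, 36.3]
eef_rot: [-180.0, 0.1, -9.0]
ft_force: [-0.2, 0.7, 0.7]
opening: 74.7
grasp_force: 0.0
```

Request:
drive_tool(
  commands="-0.75 0 0 0.3 0; -0.75 0 0 0.6 0; -0.75 0 0 0.6 0",
)

```text
t: 17.15
eef_pos: [496.8, -177.2, 31.0]
eef_rot: [180.0, -0.1, -9.0]
ft_force: [-0.4, -0.2, -0.1]
opening: 74.8
grasp_force: 0.0
```

Request:
drive_tool(
  commands="-0.75 0 0 0.3 0; -0.75 0 0 0.4 0; -0.75 0 0 0.4 0",
)

```text
t: 17.45
eef_pos: [496.2, -177.0, 26.4]
eef_rot: [-180.0, 0.0, -9.0]
ft_force: [0.2, -0.7, -0.1]
opening: 74.9
grasp_force: 0.0
```

Request:
drive_tool(
  commands="-0.75 0 0 0.2 0; -0.75 0 0 0.4 0; -0.75 0 0 0.4 0",
)

```text
t: 17.75
eef_pos: [496.0, -176.9, 22.1]
eef_rot: [-180.0, 0.0, -9.0]
ft_force: [-0.3, -0.1, -0.2]
opening: 74.9
grasp_force: 0.0
```

Request:
drive_tool(
  commands="1 0 0 0 0; 1 0 0 0 0; 1 0 0 0 0; 1 0 0 0 0",
  force=50,
)

```text
t: 18.15
eef_pos: [496.8, -175.0, 23.1]
eef_rot: [-179.9, -0.0, -9.0]
ft_force: [-1.6, 6.4, 8.1]
opening: 62.5
grasp_force: 53.8
```

Request:
drive_tool(
  commands="1 0 0 -0.5 0; 1 0 0 -1.5 0; 1 0 0 -3 0; 1 0 0 -5 0; 1 0 0 -6 0",
  force=70,
)

```text
t: 18.65
eef_pos: [496.6, -178.2, 84.1]
eef_rot: [179.9, -0.1, -9.0]
ft_force: [0.4, -0.5, -4.0]
opening: 61.5
grasp_force: 78.0
```

Request:
drive_tool(
  commands="1 0 0 -3 0; 1 0 0 -7 0; 1 0 0 -11 0; 1 0 0 -13 0; 1 0 0 -13 0",
)

```text
t: 19.15
eef_pos: [498.0, -178.2, 215.5]
eef_rot: [179.9, -0.3, -9.0]
ft_force: [1.5, -0.2, -3.4]
opening: 61.7
grasp_force: 78.2
```

```bash
python3 - <<'E'
from h import *
to([515,225,235],5)
print(monitor.read_state()['opening'],monitor.read_state()['joints'].round(1))
E
```

```text
pos [ 498.  -178.2  215.5] [179.9  -0.3  -9. ] F [ 1.5 -0.2 -3.4] t 19.15 shift cm [ -4.65 -40.08  -2.04] roll -14.0
61.732156949204594 [ 21.4  18.5  -8.1 105.9   3.2  55.5 -87.1]
```

Lifted (about 4 N weight, 62 mm opening). Now I carry it to the chest, with the bow above and just in front of the eyes.

Request:
drive_tool(
  commands="1 -0.5 -3 0 -3; 1 -1 -7 0 -6; 1 -1.5 -11 0 -9; 1 -2 -15 0 -12; 1 -2.5 -19 0 -14",
)

```text
t: 19.65
eef_pos: [499.8, 15.5, 210.5]
eef_rot: [180.0, 0.2, 5.1]
ft_force: [1.0, -0.3, -4.4]
opening: 61.7
grasp_force: 78.2
```

Request:
drive_tool(
  commands="1 0 -4 0 0; 1 0 -8 0 0; 1 0 -12 0 0; 1 0 -15 0 0; 1 0 -15 0 0",
)

```text
t: 20.15
eef_pos: [486.0, 169.1, 210.8]
eef_rot: [-179.9, 0.1, 5.4]
ft_force: [-0.3, -0.2, -4.2]
opening: 61.4
grasp_force: 78.2
```

```bash
python3 - <<'E'
from h import *
to([528,239,155],5)
E
```

```text
pos [486.  169.1 210.8] [-1.799e+02  1.000e-01  5.400e+00] F [-0.3 -0.2 -4.2] t 20.15 shift cm [ 4.86 -6.55  5.58] roll 0.4
```

Request:
drive_tool(
  commands="1 1 -3 0 0; 1 2.5 -6.5 0.5 0; 1 4 -6.5 2.5 0; 1 4.8 -6.5 4.5 0; 1 4.8 -6.5 5.5 0",
)

```text
t: 20.65
eef_pos: [529.6, 230.8, 153.8]
eef_rot: [179.9, 0.3, 4.9]
ft_force: [-0.4, 0.3, -4.6]
opening: 61.4
grasp_force: 78.2
```

Request:
drive_tool(
  commands="1 0 0 0 0; 1 0 0 0 0; 1 0 0 0 0",
)

```text
t: 20.95
eef_pos: [530.6, 233.0, 158.3]
eef_rot: [-180.0, -0.1, 5.0]
ft_force: [0.1, -0.2, -4.5]
opening: 61.6
grasp_force: 78.2
```

```bash
python3 - <<'E'
from h import *
snap('wrist','wrist6');snap('scene','scene6')
a=np.load('pics/wrist6.npz')['pixels'];b=np.load('pics/scene6.npz')['pixels'][100:240,220:380]
a=cv2.resize(a,(400,300));b=cv2.resize(b,(400,350),interpolation=cv2.INTER_CUBIC)[:300]
cv2.imwrite('pics/c6.png',cv2.resize(np.hstack([a,b]),None,fx=1,fy=1.3)[:,:,::-1])
to([528,239,155],5)
E
```

```text
pos [530.7 233.1 158.4] [-1.8e+02 -1.0e-01  5.0e+00] F [-0.3 -0.2 -4.5] t 21.05 shift cm [-0.22 -0.61  0.34] roll -0.0
```

View pics/c6.png

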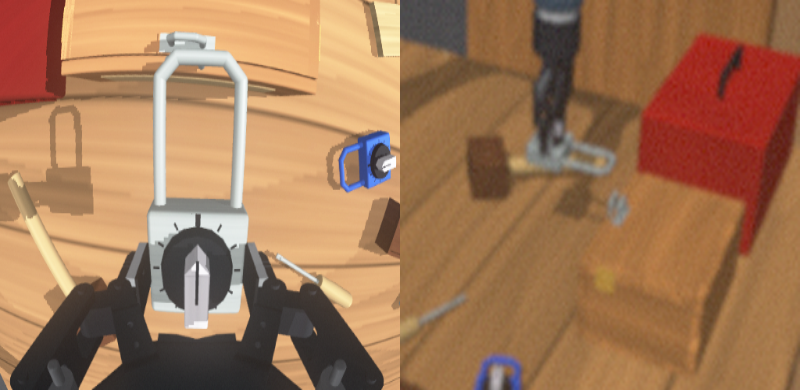

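The view shows the open lock held with its bow at (200,55), just ahead of and above the paired eyes (187,42). The chest is shut and everything is clear, so I hand in.

```bash
python3 -c "
from h import *
print(proj('wrist6',[530.7+101*.996,233.1+101*.087,182]), (256,54)); print(env.job_done())"
```

```text
(250.5, 53.0) (256, 54)
the job is handed in; nothing more can be done
None
```

The job is handed in, with no verdict returned: chest front shut to its stop, dial on the long mark, shackle pulled to its stop, and the open padlock held clear with its bow an estimated 6 cm from the eyes.

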